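# Hold a thread rail against the rack for the cobbler's screws

### The job

Take the three-peg thread rail off the bench and offer it up to the side of the pigeonhole rack: lower edge down on the ledger strip, pegs pointing out, ends level with the ledger's ends and its back flat against the panel. Push it against the panel with a steady 12 N or so, so that I can drive its screws, and finish like that, still holding and pushing: do not let go. Leave everything else on the bench where it is.

Things in the scene. Friction and masses are not known exactly. Their poses are not given: they have to be found in the camera images.
- rail_peg (a point): centre of the middle peg's shank on the three-peg rail, 18 mm above the bench at the start: midway along the shank, 55 mm in front of the strip's front face, 73 mm in front of its back face, 67 mm from the heads' outer ends, 18 mm above the strip's lower edge. Axes: x along the strip, y from the peg heads to the strip's back, z up
- rail: the three-peg rail, one rigid piece of beech, 150 to 310 g: an upright strip 240 mm long, 18 thick, 50 high, with three level pegs 80 mm apart standing out of its front: shanks 18 thick and 110 long, then round heads 36 wide, 12 thick. It lies on the strip's lower edge and the heads. Two small screws are started near the strip's ends. Origin under the strip's middle, axes as the peg's
- seat (a point): where the rail belongs, on the side of the fixed pigeonhole rack: the point on the side panel's outer face at the middle of the ledger's length, level with the ledger's top, 60 mm above the bench. Axes: x along panel and ledger (as the rail's x when in place), y into the panel, z up. With the rail in place the centre of its middle peg is at x 0, y -73, z +18 mm from here
- panel: side panel of the rack, upright and rigid, 300 mm long, 190 high (as the whole rack, which is 240 wide and screwed to the bench). A fixed ledger strip, 240 long like the rail, 20 high, stands out 20 mm from it, top 60 mm above the bench. Origin on the outer face at bench height, 60 mm below the seat point; axes as the seat's
- short_rail: the shorter, two-peg rail (160 mm strip, otherwise the same section, pegs and heads as the three-peg one, pegs 80 mm apart), lying the same way; not wanted today. Origin under the middle of its strip, z up
- screwdriver: screwdriver lying beyond the rails, origin at its underside
- screw_tin: round open tin, 76 mm wide and 26 high, with screws, near the rack's near corner; origin at its underside
- cone_a: standing cone of thread, 68 mm wide at the foot, 135 high; origin at its underside
- cone_b: another cone of thread, the same size; origin at its underside
- glue_tin: closed round tin of glue, 76 mm wide, 90 high; origin at its underside

How it is judged:
By the outcome, as a careful person would: the job done as asked, in the order asked, and still so for the second after the job is handed in, while the arm keeps its last pose, push and grip.
It also fails if it takes over 64 s, if anything falls off the work surface, if the arm or the gripper's body presses on something with over 40 N, if the wrist force passes 120 N, or if a joint passes its speed limit or range.

### The arm

A 7-joint arm with a two-finger parallel gripper is mounted at the origin on the work surface. World frame = base frame: x ahead of the robot, y to its left, z up, the work surface at z = 0. Lengths are in mm, angles in rad, forces in N, time in s.
With the tool pointing down it reaches from about 400 to 875 mm from the base axis. Payload 4.4 kg.
Tool frame: the origin (TCP) lies at the very end of the fingers, on their centre line; the grasp point (between the pads) lies 19 mm behind it; z points along the fingers, y is the line along which they close (so a half turn about z gives the same grasp; the last joint's range is limited). The gripper opens to 85 mm and grips with 20 to 120 N. Pads are 22 mm wide; open, the fingers measure 114 mm over their backs; the gripper's body (76 mm by 85 mm) begins 54 mm behind the grasp point. The pads swing forward as they close: fully open they stand 13 mm farther back than shut.
Start: joints at [-1.182, 0.628, 0.038, 1.517, -0.027, 0.996, -0.02], TCP at [285.513, 583.952, 231.313] pointing down, gripper open.
Joint ranges: [-3.06, 3.06], [-0.37, 2.12], [-1.25, 1.32], [0.18, 2.47], [-1.1, 4.24], [0.23, 1.98], [-2.94, 2.94]. Speed limits (rad/s): [2.57, 2.57, 3.14, 3.14, 3.14, 3.14, 3.14].

### API

Orientations are given as [roll, pitch, yaw] about the fixed x, y, z axes, in that order (R = Rz(yaw) Ry(pitch) Rx(roll)).
In Python, from cell import ctrl gives the robot as it stands.
- The arm moves only by the tool step_arm, never from a script. Its argument "series" is a list that holds one entry, the list of rows, each a list of 7 numbers: the turn, a rotation vector about the tool's x, y, z as a fraction of full scale, then the shift along the tool's x, y, z as a fraction of full scale, then the closure, from 0 (fully open) to 1 (shut). In form: [[[ax, ay, az, tx, ty, tz, gripper], ...]]. A call has 1 to 12 rows; each row shifts and turns the commanded pose from where the row before left it, along the tool's axes as they then stand; what a row does not reach is not made up. Full scale, the value 1, is 150 mm for a shift and 45 degrees for a turn. A row lasts 1/10 s, in which the tool goes at most 50 mm and 8.59 degrees, less where a joint would pass 70% of its speed; a pose out of reach is approached as far as the arm can. A call with a number of a shift or a turn outside -1 to 1 is refused whole. A call with a gripper value outside its range is refused whole. The fingers move at their own pace and stop on an object; the grip force is fixed at half the most. Time passes only in rows, so rows that do not move let the fingers close. It gives the time, the measured TCP pose, the force, the opening and the grip force at its end, in the units of the state.
- ctrl.read_state(): the state, without advancing time (a new reading comes with each control period).
- ctrl.get_image(name): name is "scene" or "top"; returns a dict with "img" (384x512x3 uint8, red, green, blue), "fx", "fy", "cx", "cy" (pixels), "dist" ([k1, k2, p1, p2, k3] as OpenCV has them; the pictures are not rectified), "R" (3x3) and "t" (3): a world point X has camera coordinates R X + t. Camera axes: x right, y down, z forward; pixel columns grow to the right and rows downward; lengths in mm; the calibration is good to about 2 mm. A picture is of the moment at which its call begins. There is no depth.
- ctrl.finish_job(): hands the job in; it is judged then, once.
Trained networks look in a picture, given as the dict that the camera call returned (one of the last four; its "shot" number tells which), for a name from the list of things; names that differ only in an ending like _2 or _b are one class to them, and where a whole thing is asked for, a point or a joint stands for the part that bears it (a point fixed in the world has none). Each returns a list of dicts, best first, with "score" (0 to 1); they miss things now and then, are a little off and sometimes report something else, mostly with a low value. They report only what shows in the picture. A call takes as long as a camera call.
- ctrl.recognise(picture, thing): "centre" ([column, row] in pixels, amid what is visible of it).
The state is a dict: "clock": time; "qpos": joint angles; "qd": joint speeds; "tau": joint torques, N m; "eef_pos": TCP position; "tool_rot": TCP orientation; "force": force on the tool from outside, world axes, zero at the start; "torque": the same for the moment, N m; "width": finger opening in mm; "gripper_force": force on a finger pad.
Only numpy, scipy, OpenCV 4.12 (cv2) and the standard library are available. Lean on these libraries where they do the work, as an engineer would, in place of code of your own. Each camera call takes 0.05 s, during which the arm holds its last target. There are 200 camera calls.

## Working session

There is one attempt and no reset: what is moved stays moved. The work goes in short steps, Python scripts to look and compute and a tool call to move; the robot and the scene stay as the last step left them, time stands still between calls to the robot, and variables do not carry over. Pictures are saved under pics/ and viewed, at most 10 in all, crops included, and the job is handed in when it is done.

Besides the shell and the picture viewer there is one more tool, called after "Call:" by a JSON object that holds its "name" and its "arguments". step_arm: Moves the arm, as the interface text tells. Shift numbers are shares of 150 mm and turn numbers shares of 45 degrees, none past 1 either way. Its arguments: {"type":"object","properties":{"series":{"type":"array","items":{"type":"array","items":{"type":"array","items":{"type":"number","minimum":-1,"maximum":1}}}}},"required":["series"]}

```bash
ls; mkdir -p pics; python3 - <<'E'
from cell import ctrl
import cv2
s=ctrl.read_state()
print({k:s[k] for k in s})
for n in ("scene","top"):
    p=ctrl.get_image(n)
    cv2.imwrite(f"pics/{n}0.png",p["img"][:,:,::-1])
    print(n,p["fx"],p["fy"],p["cx"],p["cy"],p["dist"],p["R"],p["t"])
    for t in ("rail_peg","rail","short_rail","panel","screw_tin","cone_a","glue_tin","screwdriver"):
        print(t,[(r["centre"],round(r["score"],2)) for r in ctrl.recognise(p,t)][:4])
E
```

```text
pics
{'clock': 0.0, 'qpos': array([-1.18183213,  0.62932484,  0.03844342,  1.51835934, -0.02702879,
        0.99626339, -0.02001439]), 'qd': array([-0.00087358,  0.00069868, -0.00079792,  0.00013062,  0.00083939,
       -0.00104287,  0.00063495]), 'tau': array([ 2.91952383e-04, -5.63404834e+01,  1.22696087e+00, -1.93439895e+01,
        1.11636805e-02,  1.07482253e-02,  1.70622496e-05]), 'eef_pos': array([285.21316749, 583.40870062, 230.40564492]), 'tool_rot': array([-3.13975541e+00, -4.96645308e-07,  2.68679742e+00]), 'force': array([-0.64768519,  0.68225333, -0.39735533]), 'torque': array([-0.00829992,  0.02526212,  0.03626171]), 'gripper_force': 0.0, 'width': 85.42492279605389}
scene 476.17790621814385 476.17790621814385 249.70862316359612 187.72964870946942 [-0.01189109  0.          0.          0.          0.        ] [[-0.80113044  0.59847968  0.00347759]
 [ 0.48125812  0.64764904 -0.59071258]
 [-0.35578173 -0.47156421 -0.80687456]] [ 511.4689285  -200.71077253 1208.08606159]
rail_peg [([194.8, 109.1], 0.81), ([367.1, 241.2], 0.18)]
rail [([193.9, 113.1], 0.6)]
short_rail [([280.
[... 168 characters left out ...]
_tin [([130.4, 158.8], 0.84)]
screwdriver [([180.0, 247.8], 0.67)]
top 401.30747067477716 401.30747067477716 256.5553571185668 187.57030557841327 [0.00445148 0.         0.         0.         0.        ] [[ 0.01342586 -0.99984252 -0.01160499]
 [-0.98415702 -0.01116144 -0.17694741]
 [ 0.17679001  0.0137968  -0.98415189]] [-46.48807478 564.83911516 824.96084137]
rail_peg [([395.9, 204.8], 0.59), ([120.9, 232.3], 0.44)]
rail [([398.8, 206.6], 0.84)]
short_rail [([253.2, 211.9], 0.94)]
panel [([119.6, 231.4], 0.59)]
screw_tin [([181.1, 273.4], 0.91)]
cone_a [([233.6, 87.4], 0.87), ([178.4, 98.7], 0.71)]
glue_tin [([369.0, 110.0], 0.55)]
screwdriver [([267.5, 106.2], 0.81), ([118.6, 232.7], 0.71)]
```

```bash
python3 -c "
import cv2
for n in ('scene0','top0'):
    i=cv2.imread(f'pics/{n}.png'); cv2.imwrite(f'pics/{n}b.png',cv2.resize(i,(800,600),interpolation=cv2.INTER_CUBIC))"
```

```text
(no output)
```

View pics/scene0b.png

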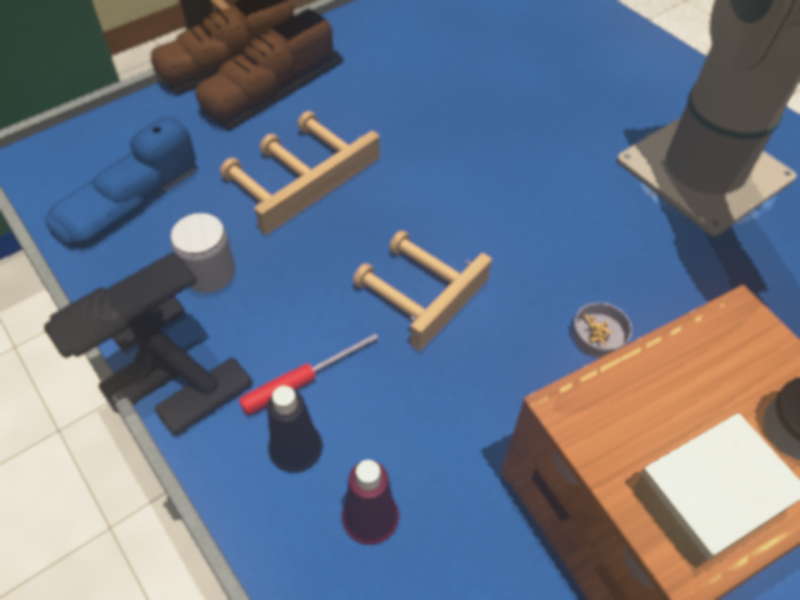

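View pics/top0b.png

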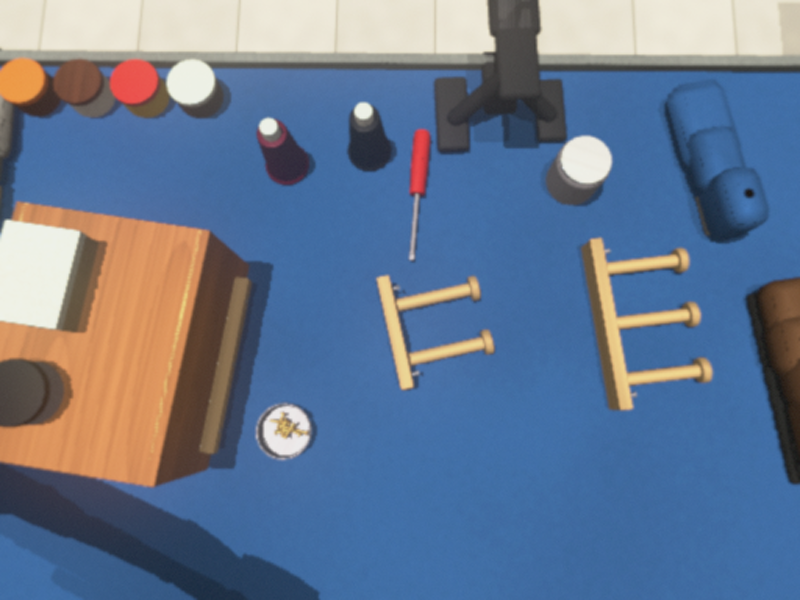

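The scene view shows the three-peg rail at about (310,170) and the two-peg rail at (430,290). The rack is at lower right, and its ledger side is hidden from this camera. The top view shows the three-peg rail's strip running from (595,240) to (622,408) with pegs pointing right. The ledger runs from (244,278) to (207,453), and the screw tin is at (285,430). I'll fit both poses by matching silhouettes.

```bash
cat > fit.py <<'E'
import numpy as np, cv2
from scipy.optimize import minimize
def proj(p,X):
    X=np.asarray(X,float).reshape(-1,1,3)
    K=np.array([[p["fx"],0,p["cx"]],[0,p["fy"],p["cy"]],[0,0,1]])
    return cv2.projectPoints(X,cv2.Rodrigues(np.array(p["R"]))[0],np.array(p["t"],float),K,np.array(p["dist"]))[0][:,0]
def box(x0,x1,y0,y1,z0,z1): return np.array([[x,y,z] for x in(x0,x1) for y in(y0,y1) for z in(z0,z1)],float)
def cyl(x,z,r,y0,y1):
    a=np.linspace(0,2*np.pi,17)[:-1]
    return np.array([[x+r*np.cos(t),y,z+r*np.sin(t)] for t in a for y in(y0,y1)])
# rail frame: origin under strip's middle (mid thickness), heads at -y
RAIL=[box(-120,120,-9,9,0,50)]+[cyl(x,18,9,-119,-9) for x in(-80,0,80)]+[cyl(x,18,18,-131,-119) for x in(-80,0,80)]
def place(P,x,y,yaw,z=0):
    c,s=np.cos(yaw),np.sin(yaw); return P@np.array([[c,s,0],[-s,c,0],[0,0,1]])+[x,y,z]
def render(p,parts,S=8):
    m=np.zeros((384,512),np.uint8)
    for P in parts: 
        h=cv2.convexHull(np.float32(proj(p,P)))
        cv2.fillConvexPoly(m,np.int32(np.round(h*16)),255,cv2.LINE_AA,4)
    return m/255.
def fit(views,parts,x0,z=0):
    # views: list of (picture, mask float)
    def cost(v):
        c=0
        for p,M in views:
            r=render(p,[place(P,v[0],v[1],v[2]/100,z) for P in parts])
            c+=1-np.minimum(r,M).sum()/np.maximum(r,M).sum()
        return c
    b=None
    for k in range(3):
        o=minimize(cost,x0 if b is None else b.x,method="Nelder-Mead",options=dict(initial_simplex=(np.array(x0 if b is None else b.x)+np.vstack([np.zeros(3),np.eye(3)*[12,12,6][k]]))))
        b=o if b is None or o.fun<b.fun else b
    return b.x,b.fun
def ray(p,px,z):
    K=np.array([[p["fx"],0,p["cx"]],[0,p["fy"],p["cy"]],[0,0,1]])
    u=cv2.undistortPoints(np.array([[px]],float),K,np.array(p["dist"]))[0,0]
    R=np.array(p["R"]);C=-R.T@p["t"];d=R.T@[u[0],u[1],1]
    return C+d*(z-C[2])/d[2]
E
python3 - <<'E'
from fit import *
from cell import ctrl
S=ctrl.get_image("scene");T=ctrl.get_image("top")
k=.64
print("strip ends z50",[ray(T,np.array(q)*k,50).round() for q in((595,240),(622,408))])
print("ledger outer z60",[ray(T,np.array(q)*k,60).round() for q in((250,279),(213,453))])
print("racktop z190",[ray(T,np.array(q)*k,190).round() for q in((210,232),(155,485))], [ray(S,np.array(q)*k,190).round() for q in((527,400),(742,288))])
for n,p,c in(("S",S,ctrl.recognise(S,"screw_tin")),("T",T,ctrl.recognise(T,"screw_tin"))): print(n,ray(p,c[0]["centre"],15).round())
def beech(p):
    h=cv2.cvtColor(p["img"],cv2.COLOR_RGB2HSV); return ((h[...,0]<28)&(h[...,1]>60)&(h[...,2]>60)).astype(np.uint8)
out=[]
for p,q in((S,(310,170)),(T,(620,320))):
    n,l,st,ce=cv2.connectedComponentsWithStats(beech(p))
    i=min(range(1,n),key=lambda i:np.hypot(*(ce[i]-np.array(q)*k))if st[i,4]>300 else 1e9)
    print(st[i],ce[i]); out.append((p,(l==i)*1.))
a,b=[ray(T,np.array(q)*k,50) for q in((595,240),(622,408))]
m=(a+b)/2; yaw=np.arctan2(a[1]-b[1],a[0]-b[0])
for v in(out,out[:1],out[1:]):
    x,f=fit(v,RAIL,[m[0],m[1],yaw*100]);print("rail",x.round(1),f)
h=cv2.cvtColor(T["img"],cv2.COLOR_RGB2HSV);print("ledger hsv",h[int(365*k),int(226*k)],"panel",h[int(365*k),int(200*k)],"top",h[int(365*k),int(150*k)],"shadow",h[int(365*k),int(245*k)])
E
```

```text
strip ends z50 [array([ 645., -312.,   50.]), array([ 412., -339.,   50.])]
ledger outer z60 [array([581., 170.,  60.]), array([346., 206.,  60.])]
racktop z190 [array([612., 187., 190.]), array([320., 229., 190.])] [array([612., 193., 190.]), array([323., 234., 190.])]
S [369. 122.  15.]
T [371. 125.  15.]
[ 142   72  100   76 2259] [194.5480301  110.23550243]
[ 373  153   82  109 2858] [405.17844647 206.11756473]
rail [ 529.2 -331.4   13.4] 0.46013657801479935
rail [ 524.2 -333.6   18.2] 0.23862030043811144
rail [ 529.8 -328.1   12.5] 0.2118638292532804
ledger hsv [ 17 103 136] panel [ 11 119  86] top [ 13 147 222] shadow [109 108  92]
```

```bash
cat > look.py <<'E'
from fit import *
def msk(p,lo=0):
    i=cv2.GaussianBlur(p["img"],(0,0),.5).astype(float); return ((i[...,0]-i[...,2])>lo).astype(np.uint8)
def comp(p,q,lo=0):
    n,l,st,ce=cv2.connectedComponentsWithStats(msk(p,lo))
    i=min(range(1,n),key=lambda i:np.hypot(*(ce[i]-q))if st[i,4]>300 else 1e9)
    return (l==i)*1.
E
python3 - <<'E'
from look import *
from cell import ctrl
S=ctrl.get_image("scene");T=ctrl.get_image("top")
for lo in(-20,0,20):
    o=[(S,comp(S,np.array((310,170))*.64,lo)),(T,comp(T,np.array((620,320))*.64,lo))]
    for v in(o,o[:1],o[1:]):
        x,f=fit(v,RAIL,[529,-330,12]);print(lo,"rail",x.round(1),round(f,3))
# overlays
def over(p,parts,name,x0,y0,w,h,s):
    i=cv2.resize(p["img"][y0:y0+h,x0:x0+w,::-1],None,fx=s,fy=s,interpolation=cv2.INTER_CUBIC)
    for P in parts:
        hl=cv2.convexHull(np.float32((proj(p,P)-[x0,y0]+.5)*s))
        cv2.polylines(i,[np.int32(hl)],True,(0,255,0),1)
    return i
R=[place(P,529.5,-329,.13) for P in RAIL]
yw=-.145; L=[place(P,466.5,209,yw) for P in (box(-120,120,-20,0,40,60),box(-150,150,0,240,0,190))]
a=over(T,R,"",360,140,110,130,4);b=over(S,R,"",130,60,130,100,4);c=over(T,L,"",60,120,110,200,3)
W=np.zeros((600,800,3),np.uint8)
a=cv2.resize(a,(390,460));b=cv2.resize(b,(400,308))
c=cv2.resize(c,(160,290))
W[:460,:390]=a;W[:308,400:]=b;W[310:600,400:560]=c
cv2.imwrite("pics/ov1.png",W)
E
```

```text
-20 rail [ 529.3 -330.3   13.3] 0.204
-20 rail [ 528.4 -331.7   13.9] 0.092
-20 rail [ 529.4 -329.6   13.5] 0.104
0 rail [ 529.2 -330.6   12.8] 0.281
0 rail [ 527.2 -332.7   15.2] 0.13
0 rail [ 529.3 -329.4   13.5] 0.142
20 rail [ 529.2 -330.4   12.9] 0.408
20 rail [ 525.4 -334.2   17.1] 0.203
20 rail [ 529.4 -328.9   13.4] 0.195
```

View pics/ov1.png

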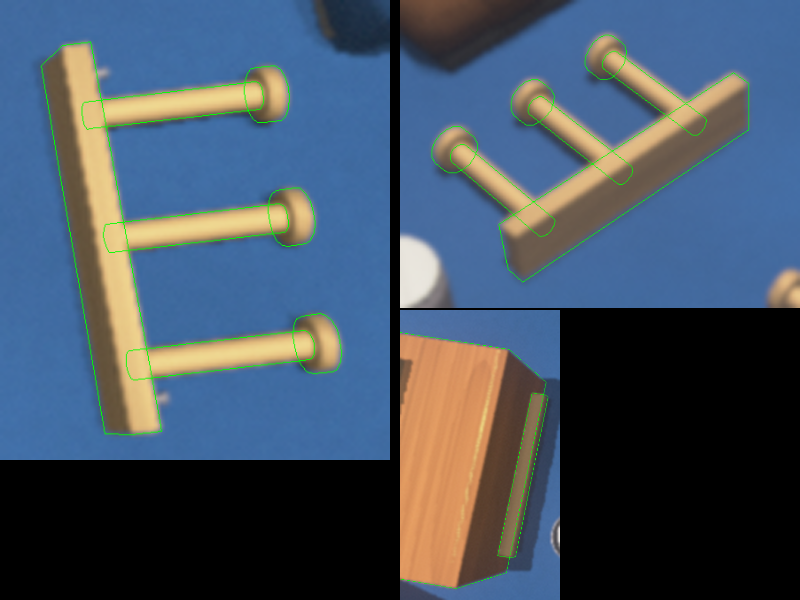

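The overlay matches the rail outline in both views, and the ledger and rack outline in the top view. That gives the rail at about (529,-330) with yaw 0.134, and the seat at about (466.5,209) with yaw -0.145. First move: rise clear of the rack and turn the tool to the peg.

Call:
{"name": "step_arm", "arguments": {"series": [[[0, 0, 0.1786, 0, 0, -0.143, 0], [0, 0, 0.1786, 0, 0, -0.143, 0], [0, 0, 0.1786, 0, 0, -0.143, 0], [0, 0, 0.1786, 0, 0, -0.143, 0], [0, 0, 0.1786, 0, 0, -0.143, 0], [0, 0, 0.1786, 0, 0, -0.143, 0], [0, 0, 0.1786, 0, 0, -0.143, 0], [0, 0, 0, 0, 0, 0, 0]]]}}

```text
clock: 2.0
eef_pos: [286.3, 585.2, 384.8]
tool_rot: [3.138, -0.005, 1.703]
force: [-0.3, 0.3, 0.4]
width: 85.7
gripper_force: 0.0
```

```bash
cat > go.py <<'E'
import sys, numpy as np
from scipy.spatial.transform import Rotation as Ro
from cell import ctrl
def delta(pos,yaw):
    s=ctrl.read_state(); R=Ro.from_euler("xyz",s["tool_rot"]); G=Ro.from_euler("xyz",[np.pi,0,yaw])
    print("t",round(s["clock"],2),"pos",s["eef_pos"].round(1),"rot",s["tool_rot"].round(4),"q",s["qpos"].round(2),"F",s["force"].round(1),"M",s["torque"].round(2),"w",round(s["width"],1),round(s["gripper_force"],1))
    print("turn",((R.inv()*G).as_rotvec(degrees=True)/45).round(4),"shift",(R.inv().apply(np.array(pos)-s["eef_pos"])/150).round(3))
if __name__=="__main__": delta([float(a) for a in sys.argv[1:4]],float(sys.argv[4]))
E
python3 go.py 537.7 -393.7 381 1.705
```

```text
t 2.0 pos [286.3 585.2 384.8] rot [ 3.1379 -0.005   1.7035] q [-1.34  0.53  0.32  1.29 -0.17  1.34 -0.89] F [-0.3  0.3  0.4] M [ 0.02 -0.03 -0.05] w 85.7 0.0
turn [ 0.0048 -0.0064 -0.0019] shift [-6.691e+00  7.980e-01 -5.000e-03]
```

Call:
{"name": "step_arm", "arguments": {"series": [[[0, 0, 0, -0.279, 0.0665, 0, 0], [0, 0, 0, -0.279, 0.0665, 0, 0], [0, 0, 0, -0.279, 0.0665, 0, 0], [0, 0, 0, -0.279, 0.0665, 0, 0], [0, 0, 0, -0.279, 0.0665, 0, 0], [0, 0, 0, -0.279, 0.0665, 0, 0], [0, 0, 0, -0.279, 0.0665, 0, 0], [0, 0, 0, -0.279, 0.0665, 0, 0], [0, 0, 0, -0.279, 0.0665, 0, 0], [0, 0, 0, -0.279, 0.0665, 0, 0], [0, 0, 0, -0.279, 0.0665, 0, 0], [0, 0, 0, -0.279, 0.0665, 0, 0]]]}}

```text
clock: 3.2
eef_pos: [471.2, 100.6, 380.9]
tool_rot: [-3.141, -0.0, 1.708]
force: [0.8, 0.4, -0.1]
width: 85.4
gripper_force: 0.0
```

```bash
python3 go.py 537.7 -393.7 381 1.705
```

```text
t 3.2 pos [471.2 100.6 380.9] rot [-3.1409 -0.      1.7078] q [-0.65  0.25  0.5   1.75 -0.13  1.17  0.02] F [ 0.8  0.4 -0.1] M [-0.01 -0.06  0.  ] w 85.4 0.0
turn [-0.0008 -0.0001  0.0035] shift [-3.325e+00 -1.000e-02 -1.000e-03]
```

Call:
{"name": "step_arm", "arguments": {"series": [[[0, 0, 0, -0.277, 0, 0, 0], [0, 0, 0, -0.277, 0, 0, 0], [0, 0, 0, -0.277, 0, 0, 0], [0, 0, 0, -0.277, 0, 0, 0], [0, 0, 0, -0.277, 0, 0, 0], [0, 0, 0, -0.277, 0, 0, 0], [0, 0, 0, -0.277, 0, 0, 0], [0, 0, 0, -0.277, 0, 0, 0], [0, 0, 0, -0.277, 0, 0, 0], [0, 0, 0, -0.277, 0, 0, 0], [0, 0, 0, -0.277, 0, 0, 0], [0, 0, 0, -0.277, 0, 0, 0]]]}}

```text
clock: 4.4
eef_pos: [537.8, -393.1, 380.2]
tool_rot: [-3.141, -0.001, 1.707]
force: [0.7, -1.1, 0.7]
width: 85.2
gripper_force: 0.0
```

Call:
{"name": "step_arm", "arguments": {"series": [[[0, 0, 0, 0, 0, 0.2, 0], [0, 0, 0, 0, 0, 0.25, 0], [0, 0, 0, 0, 0, 0.25, 0], [0, 0, 0, 0, 0, 0.25, 0], [0, 0, 0, 0, 0, 0.25, 0], [0, 0, 0, 0, 0, 0.25, 0], [0, 0, 0, 0, 0, 0.2, 0], [0, 0, 0, 0, 0, 0.1, 0], [0, 0, 0, 0, 0, 0, 0], [0, 0, 0, 0, 0, 0, 0]]]}}

```text
clock: 5.4
eef_pos: [538.3, -392.5, 119.8]
tool_rot: [3.141, 0.001, 1.705]
force: [0.5, -1.3, 0.0]
width: 85.3
gripper_force: 0.0
```

```bash
python3 go.py 537.7 -393.7 5 1.705
```

```text
t 5.4 pos [ 538.3 -392.5  119.8] rot [3.1409e+00 1.1000e-03 1.7054e+00] q [ 0.33  0.82  0.47  1.58 -0.46  0.85  1.11] F [ 0.5 -1.3  0. ] M [-0.08 -0.02 -0.05] w 85.3 0.0
turn [0.0009 0.0014 0.0005] shift [-0.007 -0.005  0.765]
```

Call:
{"name": "step_arm", "arguments": {"series": [[[0, 0, 0, -0.007, -0.005, 0.15, 0], [0, 0, 0, 0, 0, 0.15, 0], [0, 0, 0, 0, 0, 0.15, 0], [0, 0, 0, 0, 0, 0.12, 0], [0, 0, 0, 0, 0, 0.09, 0], [0, 0, 0, 0, 0, 0.06, 0], [0, 0, 0, 0, 0, 0.035, 0], [0, 0, 0, 0, 0, 0, 0], [0, 0, 0, 0, 0, 0, 0]]]}}

```text
clock: 6.3
eef_pos: [537.7, -393.4, 6.3]
tool_rot: [3.141, 0.001, 1.705]
force: [-0.0, -0.5, 0.7]
width: 85.6
gripper_force: 0.0
```

```bash
python3 go.py 537.7 -393.7 5 1.705; python3 - <<'E'
from look import *
from cell import ctrl
T=ctrl.get_image("top");S=ctrl.get_image("scene")
a=cv2.resize(T["img"][120:300,330:500],(400,424));b=cv2.resize(S["img"][40:190,110:280],(400,353))
W=np.zeros((430,800,3),np.uint8);W[:424,:400]=a;W[:353,400:]=b
cv2.imwrite("pics/g1.png",W[:,:,::-1])
E
```

```text
t 6.3 pos [ 537.7 -393.4    6.3] rot [3.1409e+00 8.0000e-04 1.7049e+00] q [ 0.37  0.97  0.39  1.61 -0.53  0.66  1.17] F [-0.  -0.5  0.7] M [-0.01  0.01 -0.03] w 85.6 0.0
turn [ 0.0009  0.001  -0.0001] shift [-0.002 -0.     0.009]
```

View pics/g1.png

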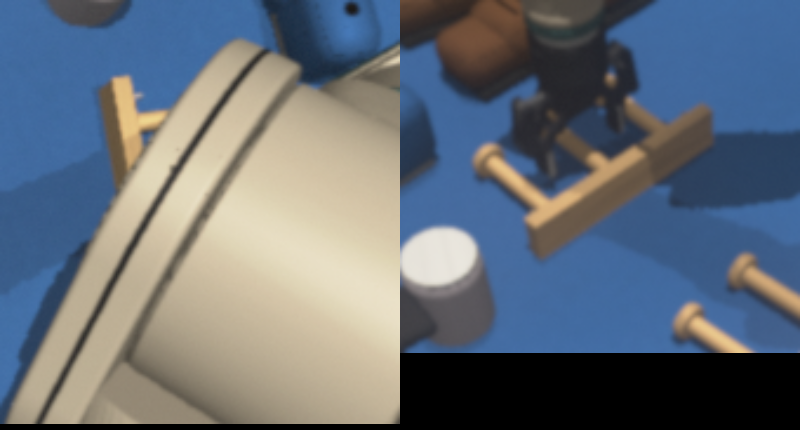

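The open fingers straddle the middle peg in the scene crop, at about (575,130), without touching the other pegs. The arm blocks the top view. Closing the gripper now.

Call:
{"name": "step_arm", "arguments": {"series": [[[0, 0, 0, 0, 0, 0, 1], [0, 0, 0, 0, 0, 0, 1], [0, 0, 0, 0, 0, 0, 1], [0, 0, 0, 0, 0, 0, 1], [0, 0, 0, 0, 0, 0, 1], [0, 0, 0, 0, 0, 0, 1], [0, 0, 0, 0, 0, 0, 1], [0, 0, 0, 0, 0, 0, 1], [0, 0, 0, 0, 0, 0, 1], [0, 0, 0, 0, 0, 0, 1]]]}}

```text
clock: 7.4
eef_pos: [537.4, -393.1, 5.9]
tool_rot: [3.141, 0.0, 1.705]
force: [-0.7, 0.7, 5.2]
width: 15.8
gripper_force: 58.7
```

```bash
python3 go.py 537.7 -393.7 5 1.705
```

```text
t 7.4 pos [ 537.4 -393.1    5.9] rot [3.1414e+00 1.0000e-04 1.7049e+00] q [ 0.37  0.97  0.39  1.62 -0.53  0.66  1.17] F [-0.7  0.7  5.2] M [0.18 0.17 0.06] w 15.8 58.7
turn [ 0.0003  0.0002 -0.0001] shift [-0.004  0.001  0.006]
```

Width reads 15.8 mm for an 18 mm shank, and there is an upward force of 5 N, so the grip may be a bit high. I'll regrip 3 mm lower.

Call:
{"name": "step_arm", "arguments": {"series": [[[0, 0, 0, 0, 0, 0, 0.5], [0, 0, 0, 0, 0, 0, 0.5], [0, 0, 0, 0, 0, 0, 0.5], [0, 0, 0, 0, 0, 0.01, 0.5], [0, 0, 0, 0, 0, 0.01, 0.5], [0, 0, 0, 0, 0, 0, 0.5], [0, 0, 0, 0, 0, 0, 0.5]]]}}

```text
clock: 8.1
eef_pos: [537.2, -393.0, 2.5]
tool_rot: [-3.141, -0.0, 1.705]
force: [-0.1, 0.3, -0.3]
width: 42.6
gripper_force: 0.0
```

Call:
{"name": "step_arm", "arguments": {"series": [[[0, 0, 0, 0, 0, 0, 1], [0, 0, 0, 0, 0, 0, 1], [0, 0, 0, 0, 0, 0, 1], [0, 0, 0, 0, 0, 0, 1], [0, 0, 0, 0, 0, 0, 1], [0, 0, 0, 0, 0, 0, 1], [0, 0, 0, 0, 0, 0, 1], [0, 0, 0, 0, 0, 0, 1]]]}}

```text
clock: 8.9
eef_pos: [537.4, -393.1, 2.9]
tool_rot: [3.141, 0.0, 1.705]
force: [-1.1, 1.3, 3.4]
width: 15.9
gripper_force: 58.6
```

```bash
python3 go.py 537.7 -393.7 5 1.705
```

```text
t 8.9 pos [ 537.4 -393.1    2.9] rot [3.1414e+00 1.0000e-04 1.7049e+00] q [ 0.37  0.97  0.38  1.62 -0.53  0.66  1.17] F [-1.1  1.3  3.4] M [0.12 0.15 0.07] w 15.9 58.6
turn [ 0.0003  0.0002 -0.0002] shift [-0.004  0.001 -0.014]
```

Call:
{"name": "step_arm", "arguments": {"series": [[[0, 0, 0, 0, 0, -0.03, 1], [0, 0, 0, 0, 0, -0.06, 1], [0, 0, 0, 0, 0, -0.12, 1], [0, 0, 0, 0, 0, -0.15, 1], [0, 0, 0, 0, 0, -0.15, 1], [0, 0, 0, 0, 0, -0.15, 1], [0, 0, 0, 0, 0, -0.12, 1], [0, 0, 0, 0, 0, -0.06, 1], [0, 0, 0, 0, 0, 0, 1], [0, 0, 0, 0, 0, 0, 1], [0, 0, 0, 0, 0, 0, 1]]]}}

```text
clock: 10.0
eef_pos: [536.7, -392.3, 127.6]
tool_rot: [-3.14, -0.002, 1.705]
force: [-0.4, 0.5, -3.0]
width: 16.1
gripper_force: 58.6
```

```bash
python3 go.py 448 83 133 1.426; python3 - <<'E'
from look import *
from cell import ctrl
S=ctrl.get_image("scene")
b=cv2.resize(S["img"][20:220,100:366],(800,600));cv2.imwrite("pics/g2.png",b[:,:,::-1])
E
```

```text
t 10.0 pos [ 536.7 -392.3  127.6] rot [-3.1401e+00 -1.6000e-03  1.7049e+00] q [ 0.32  0.82  0.48  1.57 -0.45  0.87  1.1 ] F [-0.4  0.5 -3. ] M [-0.03 -0.05 -0.01] w 16.1 58.6
turn [-0.0021 -0.0018  0.3551] shift [ 3.219 -0.163 -0.031]
```

View pics/g2.png

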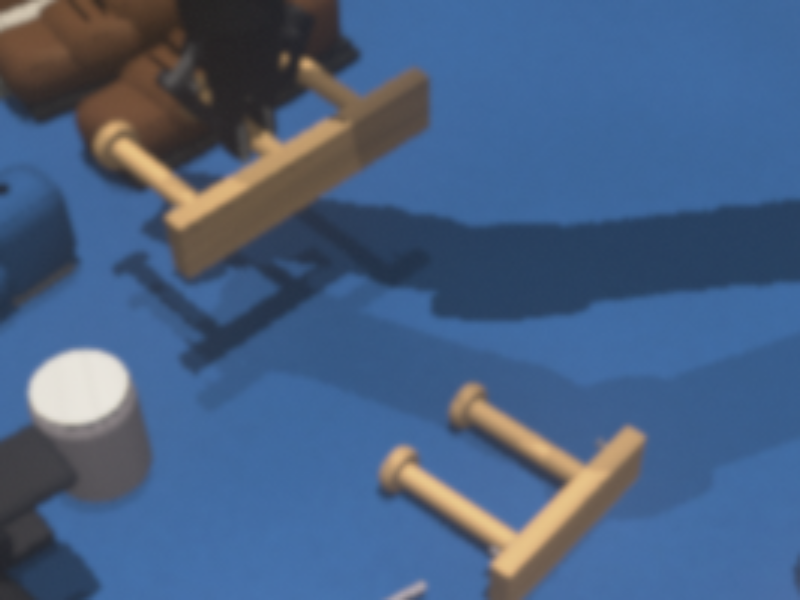

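The rail is held level and clear of the bench, its strip running from (175,230) to (420,90). The other items haven't moved. Next I turn to the seat's yaw, then cross to the rack.

Call:
{"name": "step_arm", "arguments": {"series": [[[0, 0, 0.05, 0, 0, -0.02, 1], [0, 0, 0.08, 0, 0, -0.02, 1], [0, 0, 0.08, 0, 0, 0, 1], [0, 0, 0.08, 0, 0, 0, 1], [0, 0, 0.065, 0, 0, 0, 1], [0, 0, 0, 0, 0, 0, 1]]]}}

```text
clock: 10.65
eef_pos: [536.9, -392.6, 133.7]
tool_rot: [-3.14, -0.0, 1.426]
force: [-0.4, 0.6, -3.2]
width: 16.1
gripper_force: 58.6
```

```bash
python3 go.py 448.9 87.9 133 1.426
```

```text
t 10.65 pos [ 536.9 -392.6  133.7] rot [-3.1399e+00 -5.0000e-04  1.4260e+00] q [ 0.28  0.83  0.56  1.57 -0.52  0.9   0.88] F [-0.4  0.6 -3.2] M [-0.07 -0.06  0.01] w 16.1 58.6
turn [-0.0022 -0.0006 -0.    ] shift [ 3.085 -1.043  0.008]
```

Call:
{"name": "step_arm", "arguments": {"series": [[[0, 0, 0, 0.05, -0.017, 0, 1], [0, 0, 0, 0.1, -0.034, 0, 1], [0, 0, 0, 0.15, -0.051, 0, 1], [0, 0, 0, 0.15, -0.051, 0, 1], [0, 0, 0, 0.15, -0.051, 0, 1], [0, 0, 0, 0.15, -0.051, 0, 1], [0, 0, 0, 0.15, -0.051, 0, 1], [0, 0, 0, 0.15, -0.051, 0, 1], [0, 0, 0, 0.15, -0.051, 0, 1], [0, 0, 0, 0.15, -0.051, 0, 1], [0, 0, 0, 0.15, -0.051, 0, 1], [0, 0, 0, 0.15, -0.051, 0, 1]]]}}

```text
clock: 11.85
eef_pos: [489.2, -134.4, 134.7]
tool_rot: [-3.141, -0.001, 1.428]
force: [0.3, 0.6, -2.1]
width: 15.8
gripper_force: 58.6
```

Call:
{"name": "step_arm", "arguments": {"series": [[[0, 0, 0, 0.15, -0.05, 0, 1], [0, 0, 0, 0.15, -0.05, 0, 1], [0, 0, 0, 0.15, -0.05, 0, 1], [0, 0, 0, 0.15, -0.05, 0, 1], [0, 0, 0, 0.15, -0.05, 0, 1], [0, 0, 0, 0.15, -0.05, 0, 1], [0, 0, 0, 0.15, -0.05, 0, 1], [0, 0, 0, 0.15, -0.05, 0, 1], [0, 0, 0, 0.1, -0.034, 0, 1], [0, 0, 0, 0.08, -0.027, 0, 1], [0, 0, 0, 0.055, -0.018, 0, 1], [0, 0, 0, 0, 0, 0, 1]]]}}

```text
clock: 13.05
eef_pos: [449.4, 88.5, 134.7]
tool_rot: [-3.141, -0.0, 1.428]
force: [0.5, -0.1, -2.7]
width: 16.0
gripper_force: 58.6
```

```bash
python3 go.py 448.9 87.9 133 1.426; python3 - <<'E'
from look import *
from cell import ctrl
S=ctrl.get_image("scene");T=ctrl.get_image("top")
a=cv2.resize(T["img"][110:310,60:260],(400,400));b=cv2.resize(S["img"][130:330,260:460],(400,400))
cv2.imwrite("pics/g3.png",np.hstack([a,b])[:,:,::-1])
E
```

```text
t 13.05 pos [449.4  88.5 134.7] rot [-3.1412e+00 -4.0000e-04  1.4282e+00] q [-0.67  0.6   0.61  2.14 -0.63  0.58  0.26] F [ 0.5 -0.1 -2.7] M [-0.13  0.   -0.02] w 16.0 58.6
turn [-0.0005 -0.0005  0.0028] shift [-0.004 -0.003  0.011]
```

View pics/g3.png

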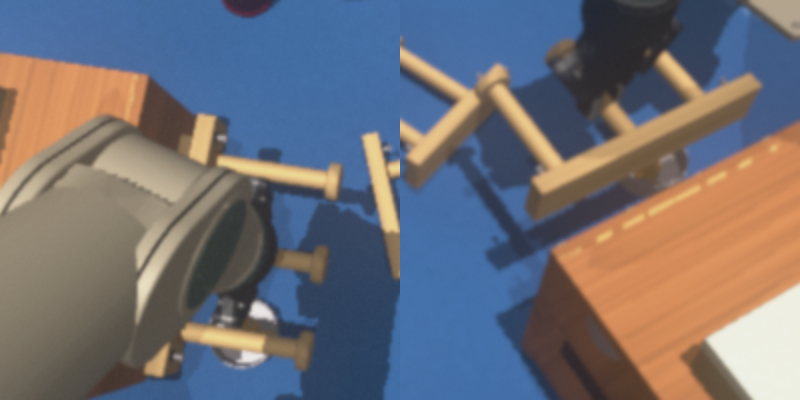

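The top crop shows the rail parallel to the ledger with a gap between them. The scene crop shows the strip from (535,195) to (755,90), in front of the panel. I'll check the in-hand pose by overlaying the model predicted from the TCP.

```bash
cat > hand.py <<'E'
from look import *
from cell import ctrl
from scipy.spatial.transform import Rotation as Ro
def pred(off=(0,0,0),pitch=0,roll=0,dyaw=0):
    """rail parts in world from TCP; off: shift of peg in rail axes; pitch: about rail x; roll: about rail y"""
    s=ctrl.read_state(); R=Ro.from_euler("xyz",s["tool_rot"]); yaw=s["tool_rot"][2]-np.pi/2
    Rr=Ro.from_euler("z",yaw+dyaw)*Ro.from_euler("xy",[pitch,roll])
    peg=s["eef_pos"]+Ro.from_euler("z",yaw).apply(np.array([0,-.6,15.1])+off)
    return [Rr.apply(P-[0,-64,18])+peg for P in RAIL]
def draw(p,parts,x0,y0,w,h,s):
    i=cv2.resize(p["img"][y0:y0+h,x0:x0+w,::-1],None,fx=s,fy=s,interpolation=cv2.INTER_CUBIC)
    for P in parts: cv2.polylines(i,[np.int32(cv2.convexHull(np.float32((proj(p,P)-[x0,y0]+.5)*s)))],True,(0,255,0),1)
    return i
def sfit(p,noise=0):
    """fit off(3),pitch,roll,dyaw so that the strip's outline lies on strong gradients of R-B"""
    i=cv2.GaussianBlur(p["img"],(0,0),.8).astype(np.float32); g=i[...,0]-i[...,2]
    return g
E
python3 - <<'E'
from hand import *
S=ctrl.get_image("scene");T=ctrl.get_image("top")
P=pred()
a=draw(S,P,315,160,135,85,5.9);b=draw(T,P,120,160,115,150,3.0)
W=np.zeros((600,800,3),np.uint8);W[:a.shape[0],:a.shape[1]]=a[:,:800]
cv2.imwrite("pics/ov2.png",np.vstack([a[:,:796],]) )
cv2.imwrite("pics/ov2b.png",b)
E
python3 -c "
import cv2,numpy as np
a=cv2.imread('pics/ov2.png');b=cv2.imread('pics/ov2b.png');print(a.shape,b.shape)
a=cv2.resize(a,(530,int(a.shape[0]*530/a.shape[1])));b=cv2.resize(b,(270,352))
W=np.zeros((360,800,3),np.uint8);W[:a.shape[0],:530]=a;W[:352,530:]=b;cv2.imwrite('pics/ov2c.png',W)"
```

```text
(502, 796, 3) (450, 345, 3)
```

View pics/ov2c.png

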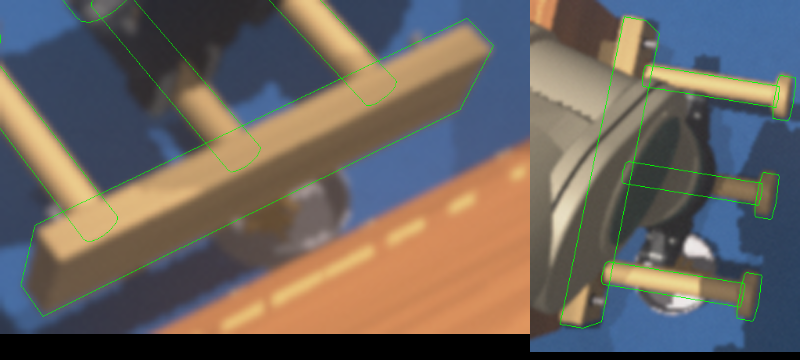

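The overlay agrees with both views to about a pixel, so the in-hand pose is as expected. Now I'll refine the seat from the first pictures and then descend at standoff.

```bash
python3 - <<'E'
from look import *
from cell import ctrl
T=ctrl.get_image("top");S=ctrl.get_image("scene")
T["img"]=cv2.imread("pics/top0.png")[:,:,::-1].copy();S["img"]=cv2.imread("pics/scene0.png")[:,:,::-1].copy()
RK=[box(-120,120,-20,0,40,60),box(-150,150,0,240,0,190)]
for lo in(-20,-5,10):
    mt=msk(T,lo)*1.; mt[:,:80]=0; mt[:,165:]=0; mt[:125]=0
    ms=msk(S,lo)*1.
    def cost(v):
        r=render(T,[place(P,v[0],v[1],v[2]/100) for P in RK]); r[:,:80]=0
        return 1-np.minimum(r,mt).sum()/np.maximum(r,mt).sum()
    o=minimize(cost,[466,208,-14],method="Nelder-Mead",options=dict(initial_simplex=np.array([466,208,-14])+np.vstack([np.zeros(3),np.eye(3)*5])))
    v=o.x;print(lo,v.round(1),round(o.fun,3), "along",(v[0]*np.cos(v[2]/100)+v[1]*np.sin(v[2]/100)).round(1))
E
```

```text
-20 [466.5 208.8 -13.5] 0.019 along 434.1
-5 [466.2 211.2 -13.9] 0.017 along 432.3
10 [466.2 212.6 -13.8] 0.018 along 432.6
```

Call:
{"name": "step_arm", "arguments": {"series": [[[0, 0, 0, 0, 0, 0.05, 1], [0, 0, 0, 0, 0, 0.08, 1], [0, 0, 0, 0, 0, 0.08, 1], [0, 0, 0, 0, 0, 0.08, 1], [0, 0, 0, 0, 0, 0.07, 1], [0, 0, 0, 0, 0, 0.05, 1], [0, 0, 0, 0, 0, 0.03, 1], [0, 0, 0, 0, 0, 0, 1], [0, 0, 0, 0, 0, 0, 1]]]}}

```text
clock: 14.25
eef_pos: [449.9, 87.3, 68.8]
tool_rot: [3.141, -0.0, 1.426]
force: [-0.3, -0.6, -2.0]
width: 16.2
gripper_force: 58.6
```

```bash
python3 go.py 455 129 66 1.426; python3 - <<'E'
from hand import *
S=ctrl.get_image("scene")
a=draw(S,pred(),256,100,256,192,3.1);cv2.imwrite("pics/ov3.png",a)
E
```

```text
t 14.25 pos [449.9  87.3  68.8] rot [ 3.1413e+00 -1.0000e-04  1.4258e+00] q [-0.55  0.7   0.45  2.18 -0.77  0.42  0.38] F [-0.3 -0.6 -2. ] M [-0.11 -0.03  0.01] w 16.2 58.6
turn [ 0.0004 -0.0001 -0.0002] shift [ 0.28  -0.006  0.019]
```

View pics/ov3.png

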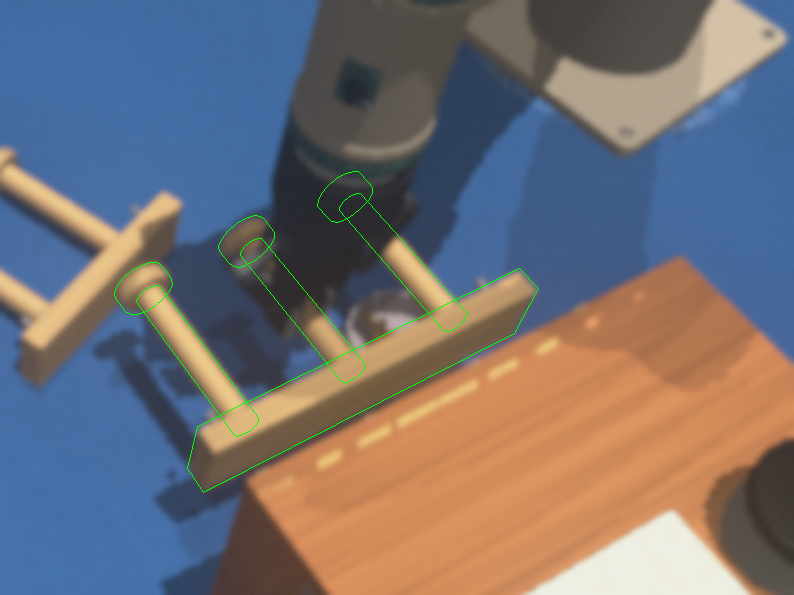

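The scene overlay matches: strip from (200,430) to (535,280), about 45 mm off the panel, with the arm well above the rack. The refined seat is about (466.3,211) with yaw -0.139. Now I approach.

```bash
python3 go.py 455.1 131.4 65.5 1.431
```

```text
t 14.3 pos [450.   87.4  69. ] rot [ 3.1410e+00 -2.0000e-04  1.4259e+00] q [-0.56  0.7   0.45  2.18 -0.77  0.42  0.38] F [ 0.6  0.5 -3.8] M [-0.14 -0.02 -0.05] w 15.8 58.6
turn [ 0.0007 -0.0003 -0.0064] shift [ 0.295 -0.008  0.023]
```

Call:
{"name": "step_arm", "arguments": {"series": [[[0, 0, -0.0064, 0, -0.008, 0.023, 1], [0, 0, 0, 0.05, 0, 0, 1], [0, 0, 0, 0.06, 0, 0, 1], [0, 0, 0, 0.06, 0, 0, 1], [0, 0, 0, 0.055, 0, 0, 1], [0, 0, 0, 0.045, 0, 0, 1], [0, 0, 0, 0.025, 0, 0, 1], [0, 0, 0, 0, 0, 0, 1], [0, 0, 0, 0, 0, 0, 1]]]}}

```text
clock: 15.2
eef_pos: [454.6, 131.1, 65.2]
tool_rot: [3.142, 0.0, 1.431]
force: [0.1, -0.0, -2.6]
width: 15.8
gripper_force: 58.7
```

```bash
python3 go.py 456.2 139.3 65.5 1.431
```

```text
t 15.2 pos [454.6 131.1  65.2] rot [3.1416e+00 4.0000e-04 1.4309e+00] q [-0.65  0.72  0.47  2.15 -0.77  0.45  0.29] F [ 0.1 -0.  -2.6] M [-0.14  0.05 -0.02] w 15.8 58.7
turn [ 0.      0.0005 -0.0002] shift [ 0.055  0.003 -0.002]
```

Call:
{"name": "step_arm", "arguments": {"series": [[[0, 0, 0, 0.01, 0, 0, 1], [0, 0, 0, 0.01, 0, 0, 1], [0, 0, 0, 0.01, 0, 0, 1], [0, 0, 0, 0.007, 0, 0, 1], [0, 0, 0, 0, 0, 0, 1]]]}}

```text
clock: 15.7
eef_pos: [455.4, 136.1, 65.2]
tool_rot: [3.142, 0.001, 1.43]
force: [-0.3, -3.3, -3.1]
width: 16.0
gripper_force: 58.6
```

Call:
{"name": "step_arm", "arguments": {"series": [[[0, 0, 0, 0.007, 0, 0, 1], [0, 0, 0, 0, 0, 0, 1]]]}}

```text
clock: 15.9
eef_pos: [455.4, 136.1, 65.0]
tool_rot: [3.141, 0.002, 1.43]
force: [0.1, -6.0, -4.7]
width: 16.0
gripper_force: 58.6
```

Call:
{"name": "step_arm", "arguments": {"series": [[[0, 0, 0, 0.007, 0, 0, 1], [0, 0, 0, 0, 0, 0, 1]]]}}

```text
clock: 16.1
eef_pos: [455.4, 136.2, 65.0]
tool_rot: [3.141, 0.004, 1.429]
force: [-0.9, -7.3, -4.5]
width: 16.2
gripper_force: 58.6
```

Contact at about y 136. I'll back off about 1 mm, then check alignment along the panel.

Call:
{"name": "step_arm", "arguments": {"series": [[[0, 0, 0, -0.013, 0, 0, 1], [0, 0, 0, -0.013, 0, 0, 1], [0, 0, 0, 0, 0, 0, 1], [0, 0, 0, 0, 0, 0, 1]]]}}

```text
clock: 16.5
eef_pos: [455.3, 135.8, 65.4]
tool_rot: [3.142, -0.001, 1.432]
force: [0.4, -0.3, -3.5]
width: 16.2
gripper_force: 58.8
```

```bash
python3 go.py 456.2 139.3 65.5 1.431; python3 - <<'E'
from hand import *
S=ctrl.get_image("scene");T=ctrl.get_image("top")
RK=[place(P,465.6,208,-.14) for P in (box(-120,120,-20,0,40,60),box(-150,150,0,240,0,190))]
a=draw(S,pred()[:1]+RK[1:],300,160,130,150,4);b=draw(T,pred()+RK,110,130,80,170,3.5)
h=min(a.shape[0],b.shape[0]);print(a.shape,b.shape);W=np.hstack([a[:h],b[:h]])[:600,:800];cv2.imwrite("pics/ov4.png",W)
E
```

```text
t 16.5 pos [455.3 135.8  65.4] rot [ 3.1416e+00 -1.0000e-03  1.4317e+00] q [-0.66  0.73  0.47  2.14 -0.77  0.45  0.29] F [ 0.4 -0.3 -3.5] M [-0.02  0.04  0.03] w 16.2 58.8
turn [ 0.     -0.0012  0.0009] shift [ 0.024  0.003 -0.001]
(600, 520, 3) (595, 280, 3)
```

View pics/ov4.png

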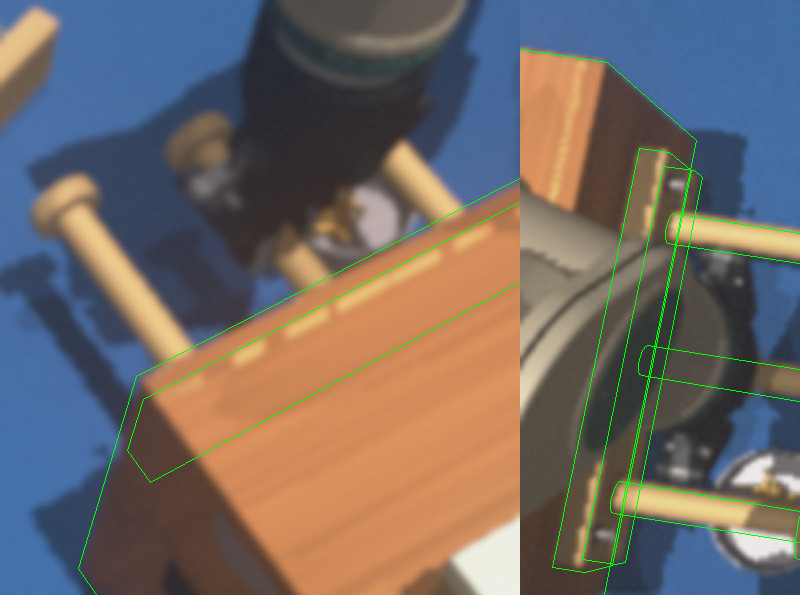

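The top crop shows the rail and ledger outlines lining up end for end within about 1 mm, and the strip parallel to the panel. I'll shift 0.6 mm along, then lower until the ledger takes weight.

Call:
{"name": "step_arm", "arguments": {"series": [[[0, 0, 0, 0, 0.004, 0.007, 1], [0, 0, 0, 0, 0, 0.006, 1], [0, 0, 0, 0, 0, 0, 1], [0, 0, 0, 0, 0, 0, 1]]]}}

```text
clock: 17.0
eef_pos: [455.9, 135.2, 63.3]
tool_rot: [3.141, -0.0, 1.431]
force: [0.4, 0.5, -2.4]
width: 16.4
gripper_force: 58.9
```

Call:
{"name": "step_arm", "arguments": {"series": [[[0, 0, 0, 0, 0, 0.005, 1], [0, 0, 0, 0, 0, 0, 1], [0, 0, 0, 0, 0, 0, 1]]]}}

```text
clock: 17.3
eef_pos: [455.8, 135.0, 62.6]
tool_rot: [3.141, -0.0, 1.431]
force: [0.2, -0.1, -0.7]
width: 16.0
gripper_force: 59.0
```

Call:
{"name": "step_arm", "arguments": {"series": [[[0, 0, 0, 0, 0, 0.005, 1], [0, 0, 0, 0, 0, 0, 1], [0, 0, 0, 0, 0, 0, 1]]]}}

```text
clock: 17.6
eef_pos: [455.8, 134.8, 61.9]
tool_rot: [3.141, 0.0, 1.431]
force: [-0.7, -1.4, 2.7]
width: 16.1
gripper_force: 59.2
```

The ledger took the weight at z ≈ 62.6, as predicted. Now the push.

Call:
{"name": "step_arm", "arguments": {"series": [[[0, 0, 0, 0.01, 0, 0, 1], [0, 0, 0, 0.01, 0, 0, 1], [0, 0, 0, 0.007, 0, 0, 1], [0, 0, 0, 0, 0, 0, 1], [0, 0, 0, 0, 0, 0, 1]]]}}

```text
clock: 18.1
eef_pos: [456.0, 136.0, 61.9]
tool_rot: [3.141, 0.004, 1.429]
force: [-2.1, -8.5, 5.2]
width: 16.2
gripper_force: 59.7
```

```bash
python3 go.py 456.2 136.2 62.5 1.431
```

```text
t 18.1 pos [456.  136.   61.9] rot [3.1411 0.0036 1.4289] q [-0.66  0.73  0.47  2.14 -0.78  0.44  0.28] F [-2.1 -8.5  5.2] M [-1.61  0.39  0.07] w 16.2 59.7
turn [ 0.0006  0.0046 -0.0027] shift [ 0.001  0.001 -0.004]
```

Call:
{"name": "step_arm", "arguments": {"series": [[[0, 0.005, 0, 0.006, 0, 0, 1], [0, 0, 0, 0.005, 0, -0.004, 1], [0, 0, 0, 0, 0, 0, 1], [0, 0, 0, 0, 0, 0, 1]]]}}

```text
clock: 18.5
eef_pos: [456.0, 136.1, 62.3]
tool_rot: [3.141, 0.002, 1.428]
force: [-3.2, -11.1, 3.9]
width: 16.2
gripper_force: 59.5
```

```bash
python3 go.py 456.2 136.2 62.5 1.431; python3 - <<'E'
from hand import *
from cell import ctrl
S=ctrl.get_image("scene");T=ctrl.get_image("top")
F=[]
for k in range(8): ctrl.get_image("top");s=ctrl.read_state();F.append(np.r_[s["force"],s["torque"]])
print(np.mean(F,0).round(2))
RK=[place(P,465.6,209,-.14) for P in (box(-120,120,-20,0,40,60),box(-150,150,0,240,0,190))]
b=cv2.resize(T["img"][130:300,100:250,::-1],(500,567));c=draw(T,pred(),130,155,60,45,5);d=draw(T,pred(),110,260,60,45,5)
W=np.zeros((567,800,3),np.uint8);W[:,:500]=b;W[:225,500:]=c;W[235:460,500:]=d
cv2.imwrite("pics/ov5.png",W)
E
```

```text
t 18.5 pos [456.  136.1  62.3] rot [3.1411e+00 1.8000e-03 1.4277e+00] q [-0.66  0.73  0.47  2.14 -0.78  0.44  0.28] F [ -3.2 -11.1   3.9] M [-2.23  0.41  0.12] w 16.2 59.5
turn [ 0.0007  0.0023 -0.0041] shift [ 0.001  0.001 -0.001]
[ -1.86 -11.68   3.21  -2.29   0.4    0.08]
```

View pics/ov5.png

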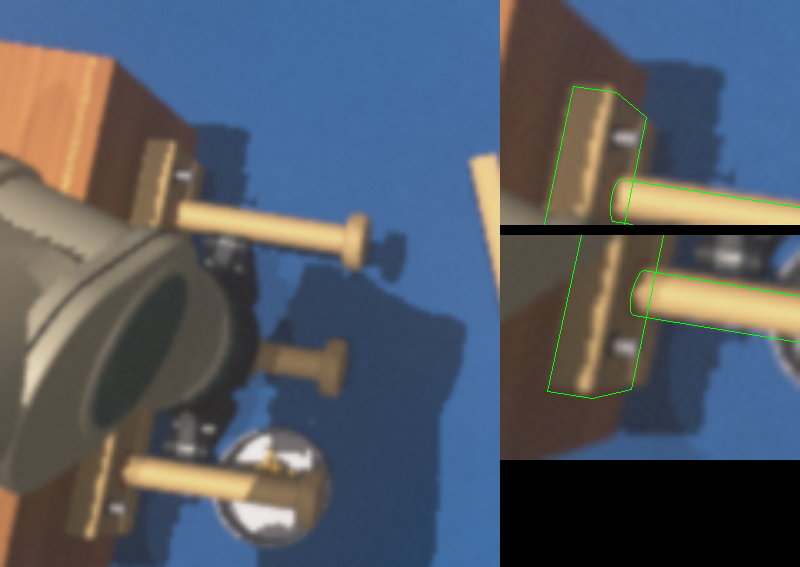

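The rail sits on the ledger with its ends level to under 1 mm: strip from about (575,88) to (590,395) in the enlarged crops. Mean push along the panel normal is 11.8 N. Mz is close to zero, so the pressure is centred and the back is flat. Handing in.

```bash
python3 -c "
from cell import ctrl
s=ctrl.read_state();print(s['clock'],s['force'].round(1));print(ctrl.finish_job())"
```

```text
19.0 [ -1.5 -12.4   3.5]
the job is handed in; nothing more can be done
None
```

The three-peg rail is on the ledger, its ends level with the ledger's to within about 1 mm and its back flat against the panel, still gripped and pushed at about 12 N; I handed the job in at 19 s, with nothing else touched.

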